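# Pack out the glue press until it bites, and keep it pressed

## Robot

A 6-joint arm with a two-finger parallel gripper is mounted at the origin on the work surface. World frame = base frame: x ahead of the robot, y to its left, z up, the work surface at z = 0. Lengths are in m, angles in degrees, forces in N, time in s.
With the tool pointing down it reaches from about 0.325 to 0.85 m from the base axis. Payload 15.5 kg.
Tool frame: the origin (TCP) lies at the very end of the fingers, on their centre line; the grasp point (between the pads) lies arm.grip_depth behind it (arm.grip_depth is the distance from the TCP to the grasp point, in m); z points along the fingers, y is the direction in which the jaws open and shut (so a half turn about z gives the same grasp; the last joint's range is limited). The gripper opens to 91 mm and grips with 3 to 60 N. Pads are 32 mm wide; open, the fingers measure 118 mm over their backs; the gripper's body (76 mm by 178 mm) begins 60 mm behind the grasp point.
Start: joints at [-70.56, 28.281, 77.091, -0, 74.628, -5.472], TCP at [0.263, -0.567, 0.214] pointing down, gripper open.
Joint ranges: [-166.48, 166.48], [-47.26, 123.95], [12.59, 153.08], [-70.14, 250.14], [6.76, 159.57], [-176.63, 176.63]. Speed limits (degrees/s): [108.29, 108.29, 147.25, 172.46, 172.46, 172.46].

## Interface

Orientations are given as a 3x3 rotation matrix whose columns are the frame's x, y, z axes.
In Python, from rig import arm gives the robot as it stands. Calls block until the motion is done:
- arm.move_to(position, orientation): joint-space move of the TCP to a pose.
- arm.move_l(position, orientation=None, feed=0.15): straight line of the TCP; orientation=None keeps the orientation; feed is the mean speed in m/s.
- arm.move_joints(angles): joint-space move.
- arm.grip(opening): finger opening in m; the grip force is fixed at half the most; returns when the fingers have stopped.
- arm.sleep(seconds).
- arm.solve_ik(position, orientation): joint angles nearest the present ones, or None.
- arm.snapshot(name): name is "scene" or "top" or "wrist"; returns the picture (400x640x3 uint8, red, green, blue); there is no depth.
- arm.get_calibration(name): a dict with "intrinsics" (3x3 intrinsics, pixels), "cam_to_world" (4x4, takes a point from camera to world coordinates). Camera axes: x right, y down, z forward; pixel columns grow to the right and rows downward; lengths in m; the calibration is good to about 2 mm. A picture is of the moment at which its call begins: read the wrist's pose just before it. get_calibration takes no time and is no camera call; for the wrist camera it gives the pose at the moment of the call.
A pose or a line that the arm cannot do raises arm.Unreachable and nothing moves.
- arm.sign_off(): hands the job in, once; it reports no verdict.
Readings, each from a call of its own:
- arm.current_t(): time.
- arm.current_joint_positions(): joint angles.
- arm.current_dq(): joint speeds.
- arm.current_tau(): joint torques, N m.
- arm.current_ee_pos(): TCP position.
- arm.current_tool_rot(): TCP orientation.
- arm.current_force(): force on the tool from outside, world axes, zero at the start.
- arm.current_torque(): the same for the moment, N m.
- arm.current_width(): finger opening in m.
Only numpy, scipy, OpenCV 4.12 (cv2) and the standard library are available. Lean on these libraries where they do the work, as an engineer would, in place of code of your own. Each camera call takes 0.05 s, during which the arm holds its last target.

## Task

A freshly glued panel sits on the steel block under the raised arm of the little glue press, but the arm's stop is too high for its rubber foot to reach it. Stack brass plates from the rubber mat flat and centred on that block, no more than needed, until the arm, brought down by its roller handle, bears on the stack before it meets its stop. Finish while holding the sprung arm pressed firmly, but not brutally, on the stack with your hand off the plates, and leave the box, jar, ring cone and screwdriver alone.

Things in the scene. Friction and masses are not known exactly. Their poses are not given: they have to be found in the camera images.
- press: fixed dark steel base of the glue press, 100 x 320 mm, 12 mm thick, lying on the bench. Origin on the bench (underside) directly under the middle of the work place, where the stack is built; its +y axis runs from there to the hinge post (130 mm away), +x across the base. The base reaches 60 mm to -y and 260 mm to +y of the origin, 50 mm to both sides in x; the hinge post (two cheeks, 36 mm long in y, 64 mm apart outside) is 80 mm high
- hinge (a point): middle of the hinge axis of the arm, 65 mm above the bench, 130 mm along +y from the press origin; the axis runs along the press's x axis
- press_arm (a joint): angle of the press arm in rad: 0 = level, lying on its own stop (it goes no lower), 1.4 = swung up to its upper limit, where it starts. A spring of 0.2 N m/rad (free at 2.6 rad) always drives it up: about 3 N at the handle when level, 1.5 N when up; if let go it swings up again. The arm is a steel strap 16 mm wide, 10 mm thick that reaches from the hinge over the block; when level its underside is 82 mm above the bench. One plate thickness under the foot is 0.092 rad
- handle (a point): centre of the black roller handle at the free end of the arm; 173 mm from the hinge axis (when the arm is level: 172 mm along -y of the press from the hinge and 22 mm above it, thus 42 mm past the work place). The handle is a short cylinder with flat ends, 20 mm diameter, 28 mm long, its axis along the press's x axis. It can be pinched by its ends, across the press's x axis, with the hand pointing down, and turns between the fingers as the arm swings
- foot (a point): round rubber foot, 24 mm diameter with a domed end, fixed under the arm 130 mm from the hinge. This point is the lowest point of the dome when the arm is level; with the arm on its stop this point is 65 mm above the bench, exactly above the press origin
- tall_block: fixed steel block 50 x 50 mm, 40 mm high, with a dark wooden panel on top; origin at the centre of its underside (let into the base), square to the press. Either this or short_block is in the work place under the foot (the one at the press origin); the other is parked behind the hinge, 210 mm along +y. In the work place it leaves 16 to 22 mm between its top and the foot when the arm is on its stop
- short_block: fixed steel block like tall_block, 50 x 50 mm but 28 mm high; origin at the centre of its underside. In the work place it leaves 28 to 34 mm between its top and the foot when the arm is on its stop
- mat: fixed dark rubber mat 240 x 240 mm, 4 mm thick, origin at the centre of its underside
- plate1: loose brass packing plate 44 x 44 mm, 12 mm thick, about 0.18 kg, lying flat on the rubber mat at the start; origin at the centre of its underside; the four are alike and need not all be used
- plate2: loose brass packing plate 44 x 44 mm, 12 mm thick, about 0.18 kg, lying flat on the rubber mat at the start; origin at the centre of its underside; the four are alike and need not all be used
- plate3: loose brass packing plate 44 x 44 mm, 12 mm thick, about 0.18 kg, lying flat on the rubber mat at the start; origin at the centre of its underside; the four are alike and need not all be used
- plate4: loose brass packing plate 44 x 44 mm, 12 mm thick, about 0.18 kg, lying flat on the rubber mat at the start; origin at the centre of its underside; the four are alike and need not all be used
- ring_box: closed wooden box 85 x 120 x 45 mm, bystander, origin at the centre of its underside
- jar: amber glass jar 56 mm diameter, 75 mm high, bystander, origin at the centre of its underside
- ring_cone: upright aluminium ring cone 110 mm high on a foot of 60 mm diameter, bystander, origin at the centre of its underside
- driver: screwdriver with a wooden handle, 170 mm long, lying on the bench, bystander
Not all that is in view belongs to the job. Leave any blue or pink look-alike of the plate2 alone. Leave any blue look-alike of the plate4 alone.

How it is judged (in metres and radians):
At the end, for the whole second after the job is handed in: the robot holds the arm down: the rubber foot presses with over 3 N on a flat (0.12 rad), resting brass plate centred within 12 mm of the work place; the arm is off its stop (joint over 0.005 rad) by less than a plate thickness (below 0.088 rad); the fingers touch no plate (((contact force between press_arm and plate1 above 3 N and angle between plate1's own z axis and vertical below 0.12 rad and horizontal distance between plate1 and press below 0.012 m and linear speed of plate1 below 0.02 m/s) or (contact force between press_arm and plate2 above 3 N and angle between plate2's own z axis and vertical below 0.12 rad and horizontal distance between plate2 and press below 0.012 m and linear speed of plate2 below 0.02 m/s) or (contact force between press_arm and plate3 above 3 N and angle between plate3's own z axis and vertical below 0.12 rad and horizontal distance between plate3 and press below 0.012 m and linear speed of plate3 below 0.02 m/s) or (contact force between press_arm and plate4 above 3 N and angle between plate4's own z axis and vertical below 0.12 rad and horizontal distance between plate4 and press below 0.012 m and linear speed of plate4 below 0.02 m/s)) and value of joint press_arm between 0.005 and 0.088 rad and contact force between the fingers and plate1 below 0.5 N and contact force between the fingers and plate2 below 0.5 N and contact force between the fingers and plate3 below 0.5 N and contact force between the fingers and plate4 below 0.5 N); the arm keeps its last pose, push and grip.
It fails at once if the stack is pressed brutally (over 60 N) (contact force between press_arm and plate1 above 60 N or contact force between press_arm and plate2 above 60 N or contact force between press_arm and plate3 above 60 N or contact force between press_arm and plate4 above 60 N).
It fails at once if a bystander is pushed or lifted more than 30 mm (distance of any of ring_box, jar, ring_cone, driver from where it was at the start of the episode above 0.03 m).
It also fails if it takes over 72 s, if anything falls off the work surface, if the arm or the gripper's body presses on something with over 40 N, if the wrist force passes 120 N, or if a joint passes its speed limit or range.

## Working session

There is one attempt and no reset: what is moved stays moved. The work goes in short steps, each a Python script; the robot and the scene stay as the last script left them, time stands still between calls to the robot, and variables do not carry over. Pictures are saved under pics/ and viewed, and the job is handed in when it is done.

```bash
ls; mkdir -p pics
python3 - <<'E'
from rig import arm
import cv2,numpy as np
for n in ["scene","top","wrist"]:
    c=arm.get_calibration(n); im=arm.snapshot(n)
    cv2.imwrite(f"pics/{n}0.png",im[:,:,::-1])
    print(n,np.round(c["intrinsics"],1).tolist(),np.round(c["cam_to_world"],3).tolist())
print(arm.current_t(),arm.grip_depth,arm.current_force())
E
```

```text
pics
scene [[380.2, 0.0, 327.7], [0.0, 380.2, 205.1], [0.0, 0.0, 1.0]] [[0.548, 0.61, -0.572, 1.154], [0.836, -0.389, 0.386, -0.474], [0.013, -0.69, -0.724, 0.879], [0.0, 0.0, 0.0, 1.0]]
top [[458.0, 0.0, 318.8], [0.0, 458.0, 203.6], [0.0, 0.0, 1.0]] [[0.027, -0.997, 0.068, 0.444], [-1.0, -0.026, 0.017, -0.052], [-0.015, -0.068, -0.998, 1.14], [0.0, 0.0, 0.0, 1.0]]
wrist [[326.4, 0.0, 321.1], [0.0, 326.4, 200.4], [0.0, 0.0, 1.0]] [[0.422, -0.869, -0.259, 0.337], [-0.907, -0.404, -0.12, -0.534], [0.0, 0.285, -0.958, 0.384], [0.0, 0.0, 0.0, 1.0]]
0.15 0.0188 [-0.62425791 -0.4084748   0.88353769]
```

View pics/scene0.png

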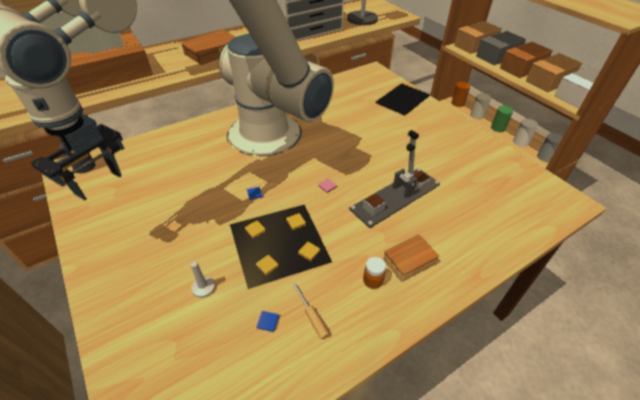

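View pics/top0.png

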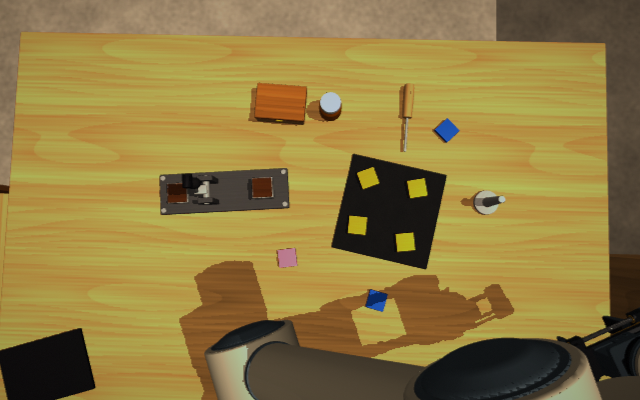

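View pics/wrist0.png

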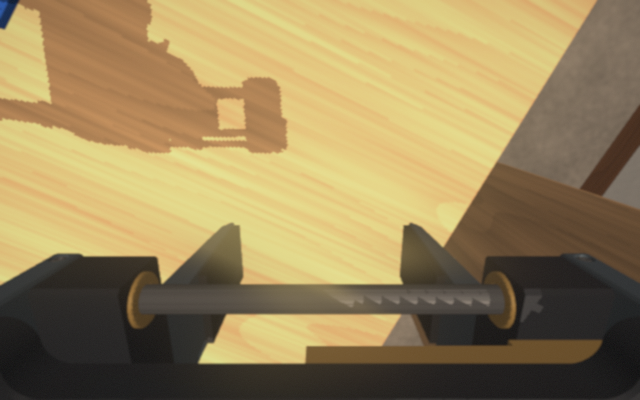

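The top view shows the press base at about (160–289, 168–215) with the post near (203,190). The work block is at (262,187) and the parked block at (177,193). Four yellow brass plates lie on the mat at (368,177), (417,188), (357,225) and (405,242). The look-alikes are off the mat: pink at (287,258), blue at (446,130) and blue at (376,300). Next I'll confirm this in an enlarged crop and take the first positions.

```bash
cat > h.py <<'E'
import cv2,numpy as np
def ray(c,px):
    K=np.array(c["intrinsics"]);T=np.array(c["cam_to_world"])
    d=T[:3,:3]@np.linalg.inv(K)@np.array([px[0],px[1],1.]); return T[:3,3],d
def onz(c,px,z):
    o,d=ray(c,px); return o+d*(z-o[2])/d[2]
def tri(obs):
    A=np.zeros((3,3));b=np.zeros(3)
    for c,p in obs:
        o,d=ray(c,p);d=d/np.linalg.norm(d);M=np.eye(3)-np.outer(d,d);A+=M;b+=M@o
    X=np.linalg.solve(A,b)
    res=[np.linalg.norm(np.cross(X-ray(c,p)[0],ray(c,p)[1]/np.linalg.norm(ray(c,p)[1]))) for c,p in obs]
    return X,res
def proj(c,X):
    K=np.array(c["intrinsics"]);T=np.linalg.inv(np.array(c["cam_to_world"]))
    p=K@(T[:3,:3]@X+T[:3,3]);return p[:2]/p[2]
def blobs(im,lo,hi,amin=60):
    hsv=cv2.cvtColor(im,cv2.COLOR_RGB2HSV)
    m=cv2.inRange(hsv,np.array(lo),np.array(hi)); m=cv2.morphologyEx(m,cv2.MORPH_OPEN,np.ones((3,3)))
    cs,_=cv2.findContours(m,cv2.RETR_EXTERNAL,cv2.CHAIN_APPROX_NONE)
    return [(k,cv2.minAreaRect(k)) for k in cs if cv2.contourArea(k)>amin]
def rotz(a,flip=True): # tool down, tool x at angle a (rad) ; y = z cross x
    x=np.array([np.cos(a),np.sin(a),0]);z=np.array([0,0,-1.]);return np.column_stack([x,np.cross(z,x),z])
E
python3 - <<'E'
import sys;sys.path.insert(0,'.')
from rig import arm
from h import *
im=cv2.imread("pics/top0.png")[:,:,::-1].copy()
sc=cv2.imread("pics/scene0.png")[:,:,::-1].copy()
a=cv2.resize(im[140:280,150:460],None,fx=2.5,fy=2.5,interpolation=cv2.INTER_CUBIC)
cv2.imwrite("pics/c1.png",a[:,:,::-1])
a=cv2.resize(sc[120:290,220:450],None,fx=3.3,fy=3.3,interpolation=cv2.INTER_CUBIC)
cv2.imwrite("pics/c2.png",a[:,:,::-1])
hsv=cv2.cvtColor(im,cv2.COLOR_RGB2HSV)
for p in [(368,177),(417,188),(300,210),(262,187),(280,187),(230,205)]: print(p,hsv[p[1],p[0]])
hs=cv2.cvtColor(sc,cv2.COLOR_RGB2HSV)
c=arm.get_calibration("top")
for n,I in (("top",im),("scene",sc)):
  for k,r in blobs(I,(20,190,150),(32,255,255)):
    if n=="scene" or cv2.contourArea(k)<1500: print(n,np.round(r[0],1),np.round(r[1],1),round(r[2],1),np.round(onz(arm.get_calibration(n),r[0],.016),3))
E
```

```text
(368, 177) [ 26 218 185]
(417, 188) [ 29 212 184]
(300, 210) [ 21 161 185]
(262, 187) [ 10 210  79]
(280, 187) [14 53 72]
(230, 205) [16 46 72]
top [404.6 241.6] [17.5 17.2] 82.9 [ 0.433 -0.245  0.016]
top [356.9 224.7] [17.4 17.1] 5.7 [ 0.471 -0.128  0.016]
top [416.7 187.7] [17.1 17.3] 80.5 [ 0.566 -0.273  0.016]
top [367.5 177.5] [17.1 17.1] 71.6 [ 0.588 -0.152  0.016]
scene [308.6 250.3] [14.2 14.6] 36.9 [ 0.59  -0.155  0.016]
scene [254.7 228.5] [10.9 14.9] 60.3 [ 0.436 -0.248  0.016]
scene [295.8 220.4] [11.1 15. ] 69.4 [ 0.474 -0.13   0.016]
```

View pics/c1.png

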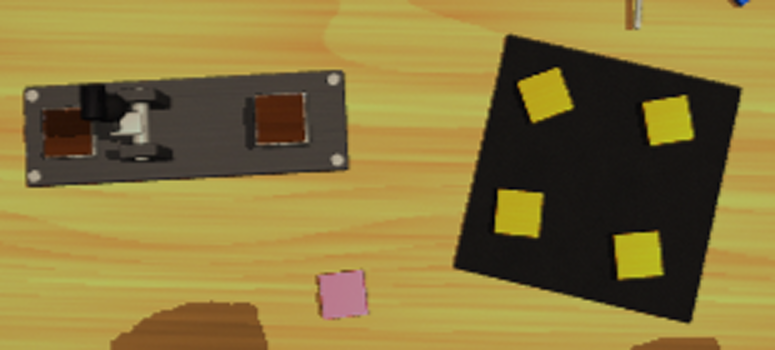

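View pics/c2.png

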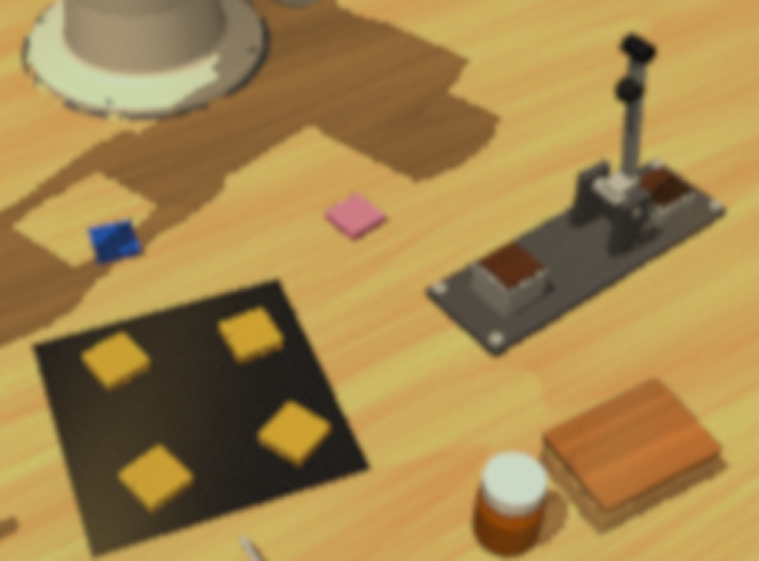

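The crops confirm it. The four yellow plates on the mat are the brass ones, and the blue and pink ones off the mat are look-alikes. The arm stands up at the hinge with its handle over the rear block. Next come the press pose from the top view and then wrist views for heights.

Run:
```python
from rig import arm
from h import *
im=cv2.imread("pics/top0.png")[:,:,::-1].copy()
c=arm.get_calibration("top")
hsv=cv2.cvtColor(im,cv2.COLOR_RGB2HSV)
m=cv2.inRange(hsv,np.array((0,0,0)),np.array((180,110,125)))
m[:, :150]=0;m[:,300:]=0;m[:155]=0;m[225:]=0
m=cv2.morphologyEx(m,cv2.MORPH_CLOSE,np.ones((25,25)))
k=max(cv2.findContours(m,cv2.RETR_EXTERNAL,cv2.CHAIN_APPROX_NONE)[0],key=cv2.contourArea)
r=cv2.minAreaRect(k);print(r)
b=np.array([onz(c,p,.010)[:2] for p in cv2.boxPoints(r)])
print(b.round(4)); print([np.linalg.norm(b[i]-b[i-1]).round(4) for i in range(4)])
o=b[np.argsort(b[:,1])]; lo=o[:2].mean(0);hi=o[2:].mean(0);u=(hi-lo)/np.linalg.norm(hi-lo)
print("y axis",u,np.degrees(np.arctan2(u[1],u[0])),"origin from mid",(lo+hi)/2-u*.1)
for kk,rr in blobs(im[155:225,150:300],(3,150,40),(14,255,140),50): 
    cc=np.array(rr[0])+[150,155];print("panel",cc,rr[1:],[onz(c,cc,z).round(4).tolist() for z in(.03,.045)])
print(arm.current_tool_rot().round(3).tolist(),arm.current_ee_pos().round(3))
R=np.array(arm.current_tool_rot());w=arm.get_calibration("wrist")["cam_to_world"]
print("cam in tool",(R.T@(np.array(w)[:3,3]-arm.current_ee_pos())).round(4),(R.T@np.array(w)[:3,:3]).round(3).tolist())
```

```text
((223.717041015625, 191.01528930664062), (39.67181396484375, 128.4341278076172), 86.90594482421875)
[[0.5828 0.3688]
 [0.6081 0.0489]
 [0.5096 0.0405]
 [0.4841 0.3585]]
[np.float64(0.0993), np.float64(0.3209), np.float64(0.0989), np.float64(0.319)]
y axis [-0.0793969   0.99684308] 94.55390023175622 origin from mid [0.55408698 0.10450164]
panel [176.5 192.5] ((17.0, 19.0), 90.0) [[0.5376, 0.315, 0.03], [0.5364, 0.31, 0.045]]
panel [261.5 187. ] ((18.0, 19.0), 90.0) [[0.5564, 0.1073, 0.03], [0.5549, 0.1052, 0.045]]
[[0.907, 0.421, -0.0], [0.421, -0.907, 0.001], [0.0, -0.001, -1.0]] [ 0.263 -0.567  0.213]
cam in tool [ 0.081   0.0011 -0.1711] [[0.001, -0.958, -0.286], [1.0, 0.0, 0.001], [-0.001, -0.286, 0.958]]
```

Run:
```python
from rig import arm
from h import *
import pickle
R=rotz(0.0);out=[]
for i,y in enumerate((-.24,-.04,.14)):
    t=arm.current_t()
    (arm.move_to if i==0 else arm.move_l)([.46,y,.21],R,**({} if i==0 else dict(feed=.25)))
    arm.sleep(.1)
    c=arm.get_calibration("wrist");im=arm.snapshot("wrist");out.append((c,im))
    cv2.imwrite(f"pics/w{i+1}.png",im[:,:,::-1]);print(arm.current_t()-t,arm.current_t(),arm.current_joint_positions())
pickle.dump(out,open("w.pkl","wb"))
```

```text
1.5750000000000002 1.725 [-3.42303681e+01  2.00393037e+01  9.22110588e+01 -5.92376784e-03
  6.77491792e+01  5.58232454e+01]
1.1 2.825 [-1.25064772e+01  1.54867726e+01  9.94810156e+01 -8.12262471e-03
  6.50352158e+01  7.75827863e+01]
1.0166999999999997 3.8417 [ 9.67103855e+00  1.69796690e+01  9.71479833e+01 -1.02938746e-02
  6.58791874e+01  9.97674406e+01]
```

View pics/w1.png

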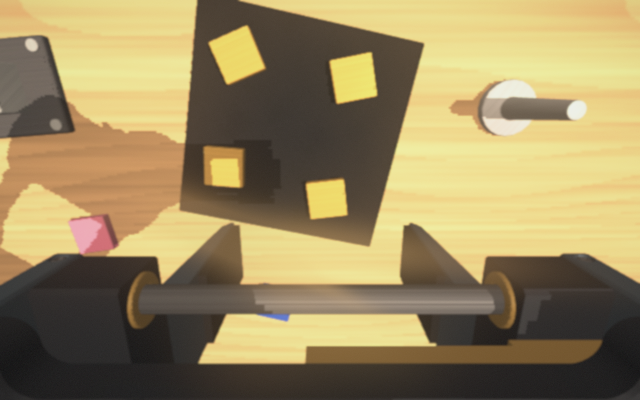

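View pics/w2.png

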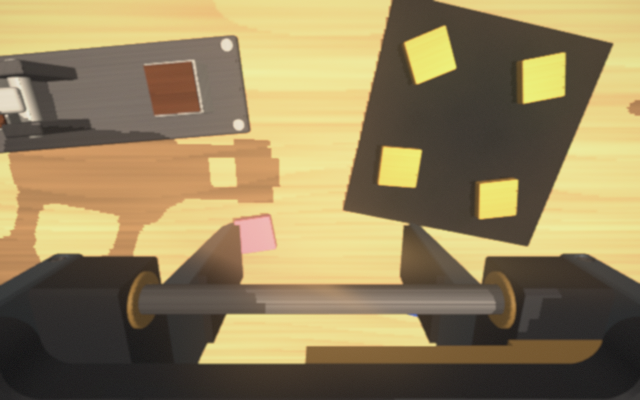

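View pics/w3.png

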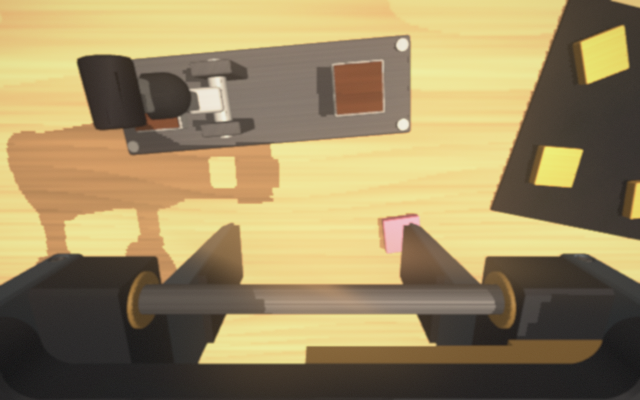

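Run:
```python
from h import *
import pickle
W=pickle.load(open("w.pkl","rb"))
for i,(c,im) in enumerate(W):
    hsv=cv2.cvtColor(im,cv2.COLOR_RGB2HSV)
    for p in ([(237,40),(237,82),(225,172),(208,170)],[(170,90),(200,90),(428,78),(415,185),(227,45)],[(358,90),(384,90),(330,90)])[i]: print(i,p,hsv[p[1],p[0]])
    for k,r in blobs(im,(2,120,40),(12,255,170),300):
        if r[0][1]<160: print("panel",i,np.round(r[0],2),np.round(r[1],1),np.round(cv2.boxPoints(r),1).tolist())
a=np.hstack([cv2.resize(W[1][1][20:240,340:620],None,fx=2.7,fy=2.7,interpolation=cv2.INTER_CUBIC)])
cv2.imwrite("pics/c3.png",a[:,:,::-1])
a=np.hstack([cv2.resize(W[j][1][20:150,x:x+130],None,fx=3,fy=3,interpolation=cv2.INTER_CUBIC) for j,x in ((1,125),(2,300))])
cv2.imwrite("pics/c4.png",a[:,:,::-1])
```

```text
0 (237, 40) [ 25 142 236]
0 (237, 82) [ 16 116  92]
0 (225, 172) [ 25 141 239]
0 (208, 170) [ 17 159 192]
1 (170, 90) [ 10 146 131]
1 (200, 90) [ 18  46 161]
1 (428, 78) [ 28 135 235]
1 (415, 185) [ 24 142 213]
1 (227, 45) [ 20  31 233]
panel 1 [171.5  88. ] [48.8 49.7] [[144.39999389648438, 66.0999984741211], [193.89999389648438, 61.29999923706055], [198.60000610351562, 109.9000015258789], [149.10000610351562, 114.69999694824219]]
2 (358, 90) [ 11 146 141]
2 (384, 90) [ 15  57 165]
2 (330, 90) [15 50 91]
panel 2 [156.12 120.57] [14.8 41.4] [[134.89999389648438, 114.80000305175781], [176.1999969482422, 111.5999984741211], [177.3000030517578, 126.4000015258789], [136.0, 129.5]]
panel 2 [358.56  87.43] [48.9 46.1] [[334.0, 64.5], [380.0, 61.599998474121094], [383.1000061035156, 110.30000305175781], [337.1000061035156, 113.30000305175781]]
```

View pics/c3.png

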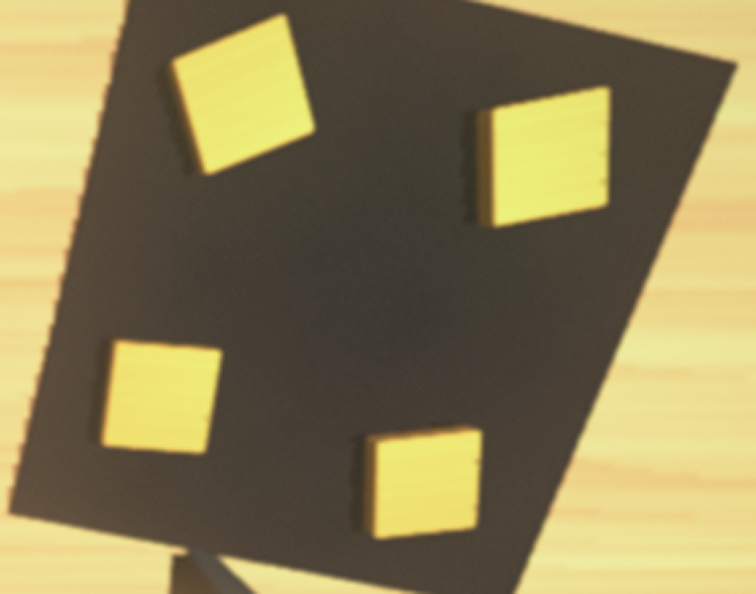

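View pics/c4.png

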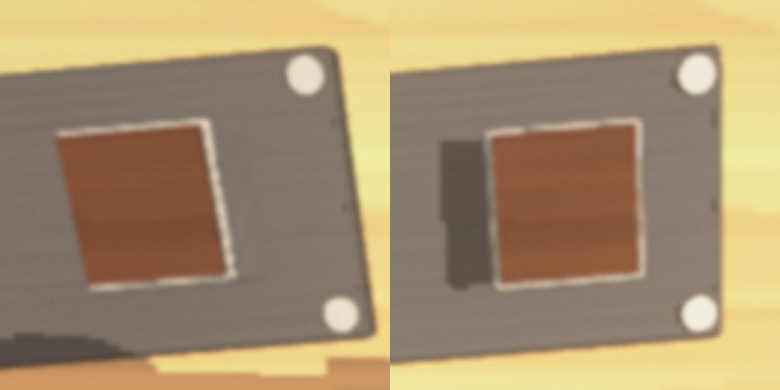

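```bash
cat > m.py <<'E'
from h import *
import pickle
from rig import arm
W=pickle.load(open("w.pkl","rb"))
def cen(m,p,lab=False):
    n,l,s,c=cv2.connectedComponentsWithStats(m); d=np.linalg.norm(c-np.array(p),axis=1); d[0]=1e9; j=d.argmin(); return c[j],s[j,4],l==j
P=[]
for c,im in W:
    hsv=cv2.cvtColor(im,cv2.COLOR_RGB2HSV)
    P.append((cv2.inRange(hsv,np.array((2,120,40)),np.array((13,255,175))),cv2.inRange(hsv,np.array((10,0,190)),np.array((40,50,255)))))
def t(name,obs):
    X,r=tri([(W[i][0],p) for i,p in obs]);print(name,X.round(4),"res mm",np.round(np.array(r)*1e3,1));return X
pa=t("panel",[(i,cen(P[i][0],p)[0]) for i,p in ((1,(171,88)),(2,(358,87)))])
s1=t("screwA",[(i,cen(P[i][1],p)[0]) for i,p in ((1,(227,45)),(2,(402,45)))])
s2=t("screwB",[(i,cen(P[i][1],p)[0]) for i,p in ((1,(238,125)),(2,(403,125)))])
u=(s1-s2)[:2];print("screw dir deg (+x press)",np.degrees(np.arctan2(u[1],u[0])),np.linalg.norm(u))
# panel corners
cor={}
for i,p in ((1,(171,88)),(2,(358,87))):
    m=(cen(P[i][0],p)[2]*255).astype(np.uint8);m=cv2.morphologyEx(m,cv2.MORPH_CLOSE,np.ones((5,5)))
    k=max(cv2.findContours(m,cv2.RETR_EXTERNAL,cv2.CHAIN_APPROX_NONE)[0],key=cv2.contourArea)
    q=cv2.approxPolyDP(k,6,True)[:,0].astype(float); q=q[np.argsort(np.arctan2(*(q-q.mean(0)).T))];cor[i]=q;print(i,q.tolist())
if len(cor[1])==len(cor[2])==4:
    C=np.array([t("corner",[(1,a),(2,b)]) for a,b in zip(cor[1],cor[2])]);print(C.mean(0))
    for a,b in ((0,1),(1,2),(2,3),(3,0)): v=C[b]-C[a];print(np.degrees(np.arctan2(v[1],v[0])).round(1),np.linalg.norm(v).round(4))
# plates
guess={"A":((237,54),(430,55),(602,52)),"B":((354,77),(541,78),None),"C":((225,167),(399,167),(557,167)),"D":((327,198),(497,198),None)}
for n,g in guess.items():
    obs=[];rr=[]
    for i,p in enumerate(g):
        if p is None or (n=="C" and i==0): continue
        im=W[i][1];hsv=cv2.cvtColor(im,cv2.COLOR_RGB2HSV)
        m=cv2.inRange(hsv,np.array((18,90,200)),np.array((35,255,255)));m=cv2.morphologyEx(m,cv2.MORPH_OPEN,np.ones((3,3)))
        ctr,ar,mm=cen(m,p); 
        k=max(cv2.findContours((mm*255).astype(np.uint8),cv2.RETR_EXTERNAL,cv2.CHAIN_APPROX_NONE)[0],key=cv2.contourArea)
        q=np.array([onz(W[i][0],x,.016)[:2] for x in k[:,0]]).astype(np.float32)*1000
        r=cv2.minAreaRect(q);rr.append((i,ar,np.round(r[0],1),np.round(r[1],1),round(r[2],1)));obs.append((i,ctr))
    t("plate"+n,obs)
    for x in rr: print("   ",x)
E
python3 m.py
```

```text
panel [0.556  0.1012 0.0486] res mm [0.1 0.1]
screwA [0.5994 0.0543 0.0155] res mm [0.1 0.1]
screwB [0.5197 0.0479 0.0157] res mm [0.1 0.1]
screw dir deg (+x press) 4.605045718743878 0.07992962579127515
1 [[144.0, 67.0], [154.0, 113.0], [198.0, 110.0], [190.0, 63.0]]
2 [[335.0, 66.0], [338.0, 113.0], [381.0, 109.0], [380.0, 62.0]]
corner [0.5748 0.1241 0.0506] res mm [0.4 0.4]
corner [0.5325 0.1207 0.0509] res mm [0.1 0.1]
corner [0.5357 0.0784 0.0482] res mm [0.4 0.4]
corner [0.5785 0.0815 0.0478] res mm [0.3 0.3]
[0.55537185 0.10114679 0.04937821]
-175.4 0.0424
-85.7 0.0425
4.1 0.043
95.1 0.0429
plateA [ 0.5896 -0.1552  0.0154] res mm [0.2 0.1 0.2]
    (0, np.int32(1927), array([ 588.9, -155.4]), array([43.3, 43.6]), 21.4)
    (1, np.int32(1908), array([ 589. , -154.9]), array([43.3, 43.2]), 21.5)
    (2, np.int32(1880), array([ 589.3, -154.9]), array([43.1, 42.9]), 21.4)
plateB [ 0.5673 -0.2763  0.0157] res mm [0. 0.]
    (0, np.int32(1820), array([ 566.7, -276.3]), array([43.3, 43.4]), 10.6)
    (1, np.int32(1796), array([ 566.9, -276.4]), array([43.1, 43. ]), 10.4)
plateC [ 0.4727 -0.1309  0.016 ] res mm [0. 0.]
    (1, np.int32(1451), array([ 472.2, -131. ]), array([43.5, 43.4]), 85.4)
    (2, np.int32(1443), array([ 472.3, -130.9]), array([43.2, 43.3]), 85.4)
plateD [ 0.4345 -0.2488  0.0152] res mm [0.1 0.1]
    (0, np.int32(1337), array([ 434.2, -248.8]), array([43.5, 43.6]), 6.5)
    (1, np.int32(1332), array([ 434.4, -248.5]), array([43.4, 43.4]), 6.8)
```

The work panel top triangulates to z ≈ 0.0486, with the screw heads on the base reading 0.0155. The expected range is 43–49 mm for tall_block and 31–37 mm for short_block, so the tall block is in place and **2 plates** are needed. I'll pick plate A (w2 pixel (430,55)) first.

```bash
cat > act.py <<'E'
from rig import arm
from h import *
WP=np.array([.5557,.1012]); AP=np.radians(-72)
def pick(xy,a,z=.0075):
    R=rotz(np.radians(a)); xy=list(xy)
    arm.move_to(xy+[.09],R); arm.move_l(xy+[z],R,feed=.1)
    arm.grip(.03); print("width",arm.current_width(),"t",arm.current_t(),"tcp",np.round(arm.current_ee_pos(),4))
    arm.move_l(xy+[.16],R,feed=.2); print("F",np.round(arm.current_force(),2),"w",arm.current_width())
def place(zbot,off=.0035,xy=WP):
    R=rotz(AP); xy=list(xy)
    arm.move_to(xy+[.16],R); arm.move_l(xy+[zbot+off+.006],R,feed=.12); arm.sleep(.15)
    f0=np.mean([arm.current_force()[2] for _ in range(5)]); z=zbot+off+.006
    for i in range(14):
        z-=.001; arm.move_l(xy+[z],R,feed=.02); f=arm.current_force()[2]
        if f-f0>3: break
    print("contact z",round(z-off,4),np.round(arm.current_ee_pos(),4),"df",round(f-f0,2),"tilt",np.round(arm.current_torque(),2))
    arm.grip(.06); arm.move_l(xy+[.16],R,feed=.15); print("t",arm.current_t(),"w",arm.current_width())
E
python3 - <<'E'
from act import *
for p,a in (((.5891,-.155,.09),-68.6),((.4723,-.131,.09),-94.6),((*WP,.1),-72)): print(arm.solve_ik(list(p),rotz(np.radians(a))))
pick((.5891,-.1551),-68.6)
cv2.imwrite("pics/p1.png",arm.snapshot("wrist")[:,:,::-1])
E
```

```text
[-2.03560422e+01  3.49607466e+01  8.68995340e+01 -2.54444375e-14
  5.81397193e+01  1.38243958e+02]
[-2.24866719e+01  2.75950119e+01  1.03860043e+02 -2.54444375e-14
  4.85449447e+01  1.62113328e+02]
[ 4.26424346e+00  3.13225700e+01  9.29182481e+01 -2.54444375e-14
  5.57591819e+01  1.66264243e+02]
width 0.04351926742175942 t 6.8917 tcp [ 0.5891 -0.1551  0.0075]
F [ 0.1   0.05 -1.67] w 0.043713041832358454
```

View pics/p1.png

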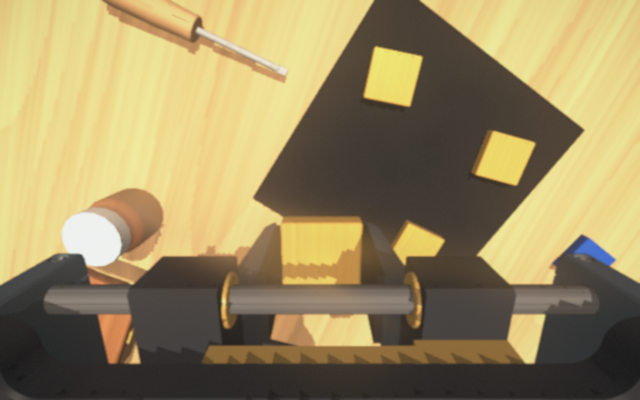

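The plate sits squarely in the jaws, at pixels (280–362, 217–285). Joint 6 leaves room for a placing yaw of -78°, which is closer to the press axis.

```bash
sed -i 's/radians(-72)/radians(-78)/' act.py
python3 - <<'E'
from act import *
place(.0475)
pick((.4723,-.131),-94.6)
cv2.imwrite("pics/t1.png",cv2.resize(arm.snapshot("top")[140:280,150:460],None,fx=2.5,fy=2.5)[:,:,::-1])
E
```

```text
contact z 0.0485 [0.5558 0.1012 0.0523] df 6.43 tilt [0.08 0.32 0.06]
t 12.6 w 0.060332811584201916
width 0.04398362865377899 t 14.975 tcp [ 0.4725 -0.1311  0.0079]
F [ 0.15  0.42 -1.97] w 0.043589012763501
```

View pics/t1.png

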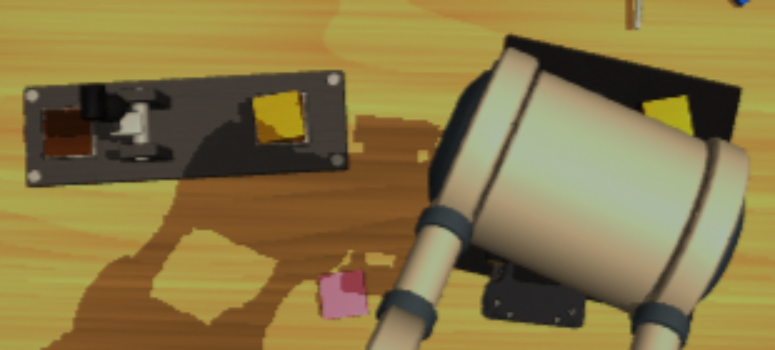

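The first plate made contact at z = 0.0485, which matches the camera height, and it sits over the block at crop pixel (279,118). Now the second plate.

Run:
```python
from act import *
import pickle
place(.0605)
# look back at the stack from two wrist places, hand off to the mat side, camera clear of the raised arm
out=[]
for i,y in enumerate((-.04,.12)):
    (arm.move_to if i==0 else arm.move_l)([.46,y,.23],rotz(0.))
    arm.sleep(.1); c=arm.get_calibration("wrist"); im=arm.snapshot("wrist"); out.append((c,im))
    cv2.imwrite(f"pics/s{i}.png",im[:,:,::-1])
pickle.dump(out,open("s.pkl","wb")); print(arm.current_t())
```

```text
contact z 0.0605 [0.5557 0.1012 0.0646] df 13.09 tilt [ 0.05  0.77 -0.04]
t 20.7167 w 0.06017614119209574
23.7583
```

View pics/s1.png

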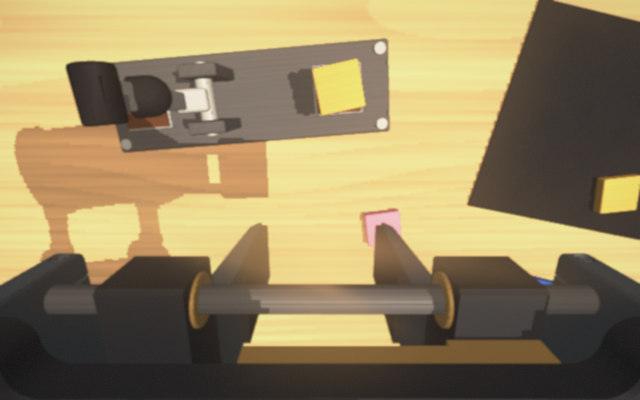

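View pics/s0.png

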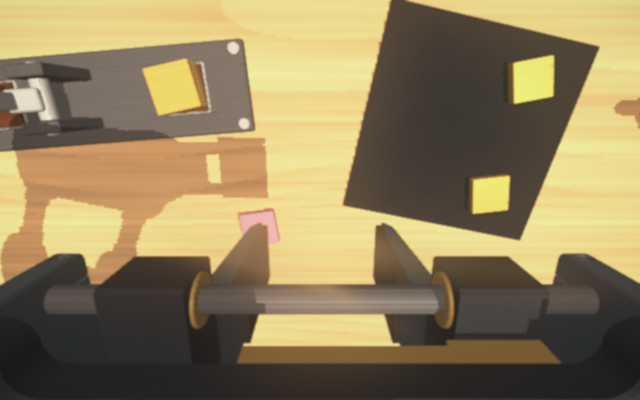

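Run:
```python
from h import *
import pickle
from rig import arm
S=pickle.load(open("s.pkl","rb"));W=pickle.load(open("w.pkl","rb"))
def top_c(im,p):
    hsv=cv2.cvtColor(im,cv2.COLOR_RGB2HSV);m=cv2.inRange(hsv,np.array((18,90,200)),np.array((35,255,255)))
    m[:,:130]=0;m[130:]=0;m=cv2.morphologyEx(m,cv2.MORPH_OPEN,np.ones((3,3)))
    n,l,s,c=cv2.connectedComponentsWithStats(m);d=np.hypot(*(c-p).T);d[(s[:,4]<800)|(s[:,4]>5000)]=1e9;return c[d.argmin()],s[d.argmin(),4]
o=[(S[i][0],top_c(S[i][1],p)[0]) for i,p in ((0,(175,87)),(1,(339,87)))]
print([x[1] for x in o]);print("stack top",tri(o))
ob=[]
for c,im,roi,nm in ((S[1][0],S[1][1],(50,50,160,140),"s1"),(W[2][0],W[2][1],(60,40,200,145),"w3"),):
    hsv=cv2.cvtColor(im,cv2.COLOR_RGB2HSV);m=cv2.inRange(hsv,np.array((0,0,0)),np.array((180,255,62)))
    x0,y0,x1,y1=roi;mm=np.zeros_like(m);mm[y0:y1,x0:x1]=m[y0:y1,x0:x1]
    k=max(cv2.findContours(mm,cv2.RETR_EXTERNAL,cv2.CHAIN_APPROX_NONE)[0],key=cv2.contourArea)
    print(nm,cv2.boundingRect(k))
u=np.array([np.cos(np.radians(94.6)),np.sin(np.radians(94.6))]);H=np.array([*(np.array([.5557,.1012])+u*.1224),.238])
print("H pred",H,[proj(c,H).round(1).tolist() for c in (S[1][0],W[2][0],arm.get_calibration("top"),arm.get_calibration("scene"))])
a=[cv2.resize(S[1][1][50:150,50:170],None,fx=3.2,fy=3.2),]
sc=cv2.imread("pics/scene0.png")[:,:,::-1];tp=cv2.imread("pics/top0.png")[:,:,::-1]
def mk(im,c):
    im=cv2.resize(im,None,fx=4,fy=4,interpolation=cv2.INTER_CUBIC);p=proj(c,H)*4+1.5;cv2.circle(im,tuple(int(v) for v in p),3,(255,0,0),-1);return im,p
L=[]
for im,c in ((S[1][1],S[1][0]),(W[2][1],W[2][0]),(tp,arm.get_calibration("top")),(sc,arm.get_calibration("scene"))):
    q,p=mk(im,c);x,y=[int(v) for v in p];x=max(x,140);y=max(y,140);L.append(q[y-140:y+140,x-140:x+140])
cv2.imwrite("pics/hd.png",np.vstack([np.hstack(L[:2]),np.hstack(L[2:])])[:,:,::-1])
```

```text
[array([171.74698795,  86.58545292]), array([338.88269402,  86.49063336])]
stack top (array([0.5567325 , 0.10092935, 0.0721608 ]), [np.float64(8.416057025125614e-05), np.float64(8.416057025128552e-05)])
s1 (67, 63, 61, 62)
w3 (78, 56, 68, 73)
H pred [0.54588365 0.22320573 0.238     ] [[99.6, 93.7], [114.9, 92.5], [188.6, 179.9], [412.7, 134.7]]
```

View pics/hd.png

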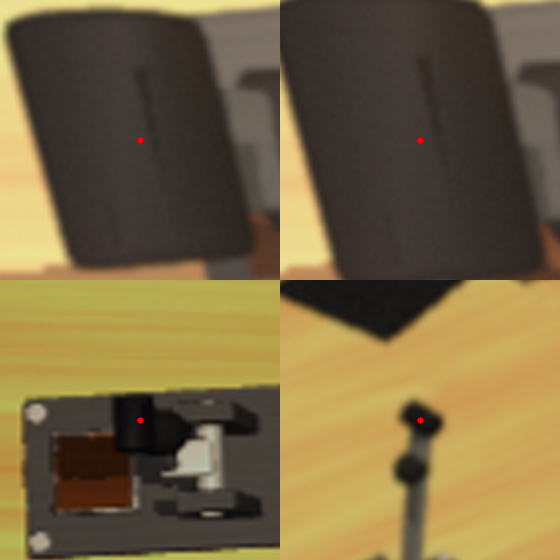

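The stack top measures z = 0.0722 at (0.5567, 0.1009), about 1 mm off centre, so I expect contact at about 0.055 rad. The handle agrees with its predicted place to about 1–2 mm in all four views. Next I'll grasp it from above and swing it down.

```bash
cat > hd.py <<'E'
from act import *
A=np.radians(94.6); RH=rotz(A); U=np.array([np.cos(A),np.sin(A)]); OR=np.array([.5556,.1022]); r=.1734; f0=np.arctan2(22,172)
def hp(th,dz=-.010):
    y=.130-r*np.cos(th+f0); z=.065+r*np.sin(th+f0); return [*(OR+U*y),z+dz]
E
python3 - <<'E'
from hd import *
p=hp(1.4)
for th in (1.4,.9,.4,.05): print(np.round(hp(th),3),arm.solve_ik(hp(th),RH))
hi=p[:2]+[.32]; print(arm.solve_ik(hi,RH))
arm.move_l([.46,.12,.33]); arm.grip(.056)
arm.move_to(hi,RH); cv2.imwrite("pics/g0.png",arm.snapshot("wrist")[:,:,::-1])
arm.move_l(p,RH,feed=.1); arm.sleep(.1); print("F0",np.round(arm.current_force(),2),arm.current_t())
cv2.imwrite("pics/g1.png",arm.snapshot("scene")[80:230,330:480][:,:,::-1].repeat(4,0).repeat(4,1))
cv2.imwrite("pics/g2.png",arm.snapshot("wrist")[:,:,::-1])
E
```

```text
[0.546 0.224 0.228] [ 1.65396835e+01  2.46791106e+01  8.11007357e+01 -2.54444375e-14
  7.42201537e+01  1.19396835e+01]
[0.552 0.142 0.203] [ 8.45738931e+00  2.44945364e+01  8.57482565e+01 -2.54444375e-14
  6.97572071e+01  3.85738931e+00]
[0.557 0.082 0.142] [ 2.33910420e+00  2.79998082e+01  9.08281730e+01 -2.54444375e-14
  6.11720189e+01 -2.26089580e+00]
[0.559 0.062 0.086] [ 2.09799749e-01  3.23304366e+01  9.39846717e+01 -2.54444375e-14
  5.36848917e+01 -4.39020025e+00]
[ 1.65396835e+01  2.06998391e+01  7.29622397e+01 -2.54444375e-14
  8.63379212e+01  1.19396835e+01]
F0 [-0.24 -0.36  0.69] 27.475
```

View pics/g1.png

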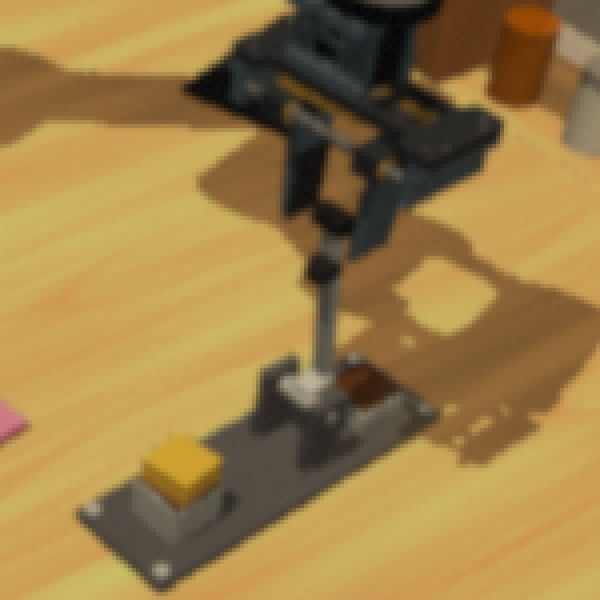

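View pics/g2.png

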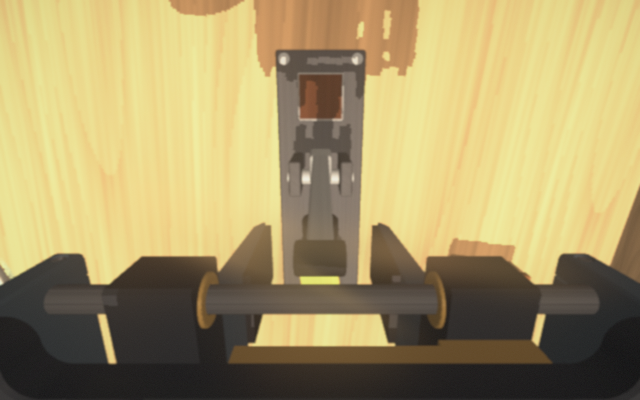

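The handle lies centred between the fingers, at (319,258) in the wrist view with the fingers at about 250 and 390. The stack is flat on the block. Now I'll grip and swing down.

Run:
```python
from hd import *
arm.grip(.015); print("w",arm.current_width(),"F",np.round(arm.current_force(),2),arm.current_t())
for th in np.linspace(1.4,.14,12)[1:]:
    arm.move_l(hp(th),RH,feed=.12); f=arm.current_force(); print(round(th,2),np.round(f,1))
    if np.abs(f).max()>25: print("stop");break
print("w",arm.current_width(),arm.current_t())
cv2.imwrite("pics/d1.png",arm.snapshot("scene")[80:230,330:480][:,:,::-1].repeat(4,0).repeat(4,1))
```

```text
w 0.02766524305510827 F [-4.93 -0.16  3.26] 28.1167
1.29 [-6.   1.2  3.4]
1.17 [-6.   0.6  3.3]
1.06 [-7.1  0.   4.6]
0.94 [-6.5 -0.9  4.7]
0.83 [-6.9 -0.8  4.6]
0.71 [-7.2 -3.5  4.9]
0.6 [-6.7 -3.7  4.5]
0.48 [-5.4 -4.6  4.6]
0.37 [-6.5 -4.5  5. ]
0.25 [-5.4 -5.4  4.1]
0.14 [-6.1 -5.8  4. ]
w 0.02751234326838988 31.6
```

View pics/d1.png

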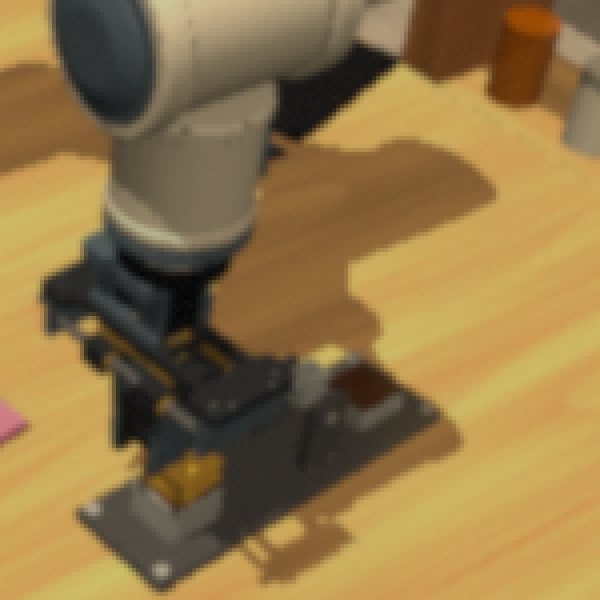

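The arm is down to about 0.14 rad and still gripped (width 27.5 mm, free spring reading about 4 N). Now small steps down until firm.

Run:
```python
from hd import *
b=arm.current_force()[2]; th=.14
while th>.012:
    th-=.004; arm.move_l(hp(th),RH,feed=.03); arm.sleep(.03); f=arm.current_force()
    if th<.09: print(round(th,3),np.round(f,1),np.round(arm.current_ee_pos()[2],4))
    if f[2]-b>11: break
arm.sleep(.5); print("settled",np.round(arm.current_force(),2),np.round(arm.current_ee_pos(),4),arm.current_width(),arm.current_t())
cv2.imwrite("pics/e1.png",arm.snapshot("scene")[80:230,330:480][:,:,::-1].repeat(4,0).repeat(4,1))
cv2.imwrite("pics/e2.png",arm.snapshot("wrist")[:,:,::-1])
```

```text
0.088 [-6.9 -6.7  5.1] 0.0919
0.084 [-6.9 -7.3  5.3] 0.0912
0.08 [-6.1 -6.8  5. ] 0.0905
0.076 [-5.2 -8.   4.1] 0.0899
0.072 [-6.8 -6.2  5.3] 0.0892
0.068 [-7.1 -7.3  5.2] 0.0885
0.064 [-5.5 -6.4  4.6] 0.0878
0.06 [-6.4 -7.8  4.3] 0.0871
0.056 [-6.1 -6.9  4.3] 0.0865
0.052 [-6.  -7.7  5.7] 0.0858
0.048 [-6.1 -6.9  4.8] 0.0851
0.044 [-6.4 -7.8  4.4] 0.0844
0.04 [-6.5 -6.4  5.1] 0.0837
0.036 [-7.4 -6.9  6.5] 0.0832
0.032 [-9.2 -7.  12.9] 0.0828
0.028 [-11.6  -6.6  20.9] 0.0825
settled [-10.27  -5.14  20.33] [0.5583 0.0607 0.0825] 0.02737094461199852 40.0833
```

View pics/e1.png

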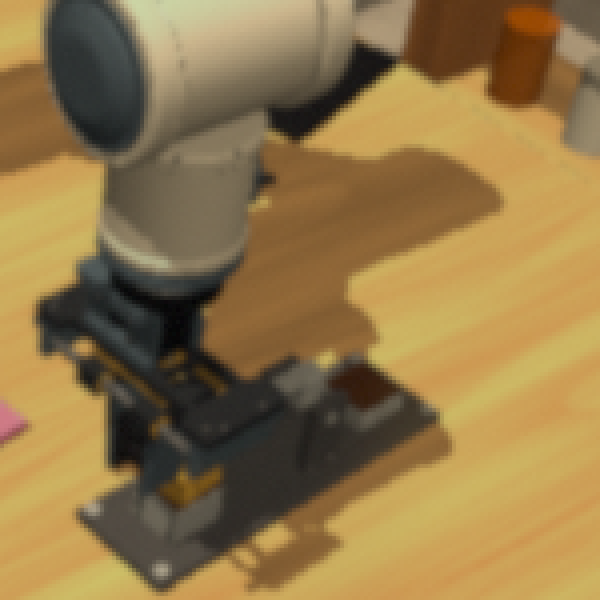

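View pics/e2.png

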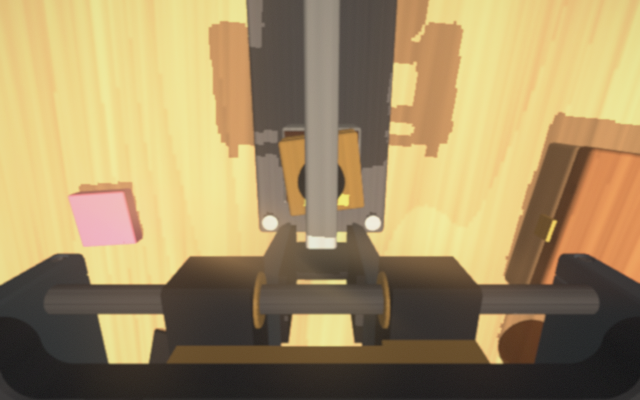

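The strap lies over the block and the dark foot sits on the brass, at wrist pixel (321,181). The force rose only from a TCP height of about 0.083, which is about 6 mm above where the stop would be. The fingertips are about 10 mm above the plate tops. Estimated foot force is about 21 N. I'm handing in.

Run:
```python
from rig import arm
f=arm.current_force();print(f,arm.current_t());arm.sign_off();print(arm.current_t())
```

```text
[-10.61439634  -5.6410462   20.15411485] 40.1833
the job is handed in; nothing more can be done
the job is handed in; nothing more can be done
```

I stacked two brass plates from the mat on the block under the foot, which is the tall one. I then pinched the roller handle, swung the arm down onto the stack, and handed in at t ≈ 40 s while still holding it pressed. No verdict was reported.

**Last checks:**
- **Block and count:** the panel top measured z = 48.6 mm by camera and 48.5 mm by touch. That fits the tall block, so two plates are needed.
- **Stack:** before pressing, the top was at z = 72.2 mm, about 1 mm off centre. The plates sit about 7° turned from the press axes, because joint 6 could not reach full alignment.
- **Press force:** the hand reads 20 N upward against about 4.5 N with the arm swinging free, so I estimate about 21 N at the foot.
- **Fingers:** the tips are about 10 mm above the plates.
- **Bystanders:** nothing was planned near the box, jar, ring cone or screwdriver, but I did not measure them again at the end.

**Disagreements:**
- **Contact angle:** contact came at about 0.037 rad by the hand's position, against 0.055 rad predicted from the stack height. That is about 3 mm at the handle, probably from calibration error or a small slip of the pads. Both angles are between the stop and one plate thickness.
- **Side force:** about 10 N along x and 5 N along y remain at the grip. I put the x part down to a slight misalignment of the pinch and did not correct it.

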